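Move the quick-release tamper handle to the other base

TASK

Take the quick-release tamper handle off the steel base in the black stand and fit it on the brass base in the pale wooden rest: squeeze the orange button on the handle's side and keep it held in while you lift the handle off its stud. Then, button still held in, push it fully home on the bare stud of the brass base and let go, so that it locks there with its button sprung out. Be gentle: no yanking or ramming, and leave the other things on the counter where they are.

Things in the scene. Friction and masses are not known exactly. Their poses are not given: they have to be found in the camera images.
- handle_mid (a point): Centre, half-way up, of the tamper handle: upright block 28 (x) by 30 (y) by 66 mm tall, 0.2 kg, dark steel below, brown wood above, orange mark on top near the button side. z up its axis, +y to the button side. It can be turned any way about the round stud it sits on. At the start a catch under the steel stud's head locks it against any pull until the button is held fully in.
- button_face (a point): Centre of the outer face of the orange button (14 mm wide, 18 tall) on the handle's +y side, 7 mm above handle_mid. Out it stands 6 mm proud (36 mm over button and opposite side); fully in, 0.5 mm proud. Gripping across button and opposite side presses it: 6 N to start, 12 N fully in. It must also be held in to fit the handle on a stud; the catch follows it out.
- button (a joint): How far the button is pressed, m: 0 out, 0.0055 fully in. Near 0 when the handle is locked on a stud or free. If the handle is let go on a stud while not fully home, the catch misses the groove and rubs on the stud's head: the button stays 1.5 mm or more in and the handle is not locked.
- old_stud (a point): Centre of the upper face (shoulder) of the steel tamper base, a 58 mm disc 12 mm thick with a black rubber seat ring, fixed in the black stand, at the foot of its round stud. z up. Stud 16 mm wide, rising 34 mm above this point, tapering to 8 mm over its top 5 mm, with a groove 8 to 16 mm up.
- new_rest (a point): Centre of the top face of the wooden rest, on the axis of the brass stud. z up. The brass base (disc, stud, collar as the steel one) stands on a stiff height screw, set differently each time: its shoulder is 12 to 30 mm above this point, find it by feel. Home is the handle's foot hard down on the shoulder, handle_mid 33 mm above it; let go and locked, 34.2 mm (1.2 mm of play).
- pourer: White ceramic pourer with handle and spout, 88 mm wide, 105 mm tall, loose; leave alone. Origin at the centre of its underside.
- smoke_cup: Smoke-tinted glass cup, 72 mm wide, 85 mm tall, loose; leave alone. Origin under its centre.
- dosing_cup: Steel dosing cup, 58 mm wide, 60 mm tall, loose; leave alone. Origin under its centre.
- funnel: Aluminium dosing ring lying between the two bases, 62 mm wide, 20 mm tall, loose; leave alone. Origin under its centre.
- milk_jug: Steel milk jug with a handle, 80 mm wide, 100 mm tall, loose; leave alone. Origin under its centre.
- brush: Small counter brush lying flat, 160 mm long, loose; leave alone. Origin at its underside.
- handle: The whole tamper handle with its button; origin at the centre of its foot (33 mm below handle_mid). From the foot a square bore 17.5 mm wide and 35 mm deep goes up, which fits over a stud.
- stand_old: Fixed black plastic stand, with the steel base, stud and collar it carries; origin at the centre of its underside, 43 mm below old_stud. 80 by 80 mm, 26 mm tall. Around each stud's foot a grey spring collar, 28 mm wide, stands 5 mm proud of the shoulder when free and pushes the handle up with 2 N, 4 N when flush.
- stand_new: Fixed pale wooden rest, with the brass base, stud and collar it carries; origin at the centre of its underside, 26 mm below new_rest. 80 by 80 mm, 26 mm tall. The height of its brass base is not measured. Some 5 to 10 N of push brings the handle home; the seat ring yields 2 mm at 18 N, then all is hard: keep well under 30 N.
There are look-alikes about, which are no part of the job. What is meant by the stand_new is not blue, and is the larger of those in its own colour.

How it is judged:
By the outcome, as a careful person would: the job done as asked, in the order asked, and still so for the second after the job is handed in, with the robot touching nothing.
It also fails if it takes over 59 s, if anything falls off the work surface, if the arm or the gripper's body presses on something with over 40 N, if the wrist force passes 120 N, or if a joint passes its speed limit or range.

ROBOT

A 7-joint arm with a two-finger parallel gripper is mounted at the origin on the work surface. World frame = base frame: x ahead of the robot, y to its left, z up, the work surface at z = 0. Lengths are in m, angles in rad, forces in N, time in s.
With the tool pointing down it reaches from about 0.4 to 0.85 m from the base axis. Payload 4.5 kg.
Tool frame: the origin (TCP) lies on the centre line of the jaws, within the pads' length; the fingertips stand 14 mm ahead of it and the grasp point (between the pads) lies 5 mm behind it (r.tcp_to_tips is the z of the fingertips in the tool frame, in m); z points along the fingers, y is the direction in which the jaws open and shut (so a half turn about z gives the same grasp; the last joint's range is limited). The gripper opens to 88 mm and grips with 3 to 60 N. Pads are 18 mm wide; open, the fingers measure 123 mm over their backs; the gripper's body (75 mm by 187 mm) begins 45 mm behind the grasp point.
Start: joints at [-1.148, 0.689, -0.195, 1.565, 0.157, 0.902, -0.215], TCP at [0.237, 0.578, 0.253] pointing down, gripper open.
Joint ranges: [-3.01, 3.01], [-0.46, 2.08], [-1.47, 1.51], [0.13, 2.56], [-1, 4.14], [0.04, 2.09], [-2.66, 2.66]. Speed limits (rad/s): [2.57, 2.57, 3.14, 3.14, 3.14, 3.14, 3.14].

INTERFACE

Orientations are given as a unit quaternion [x, y, z, w].
In Python, from plant import r, viewer gives the robot as it stands.
- The arm moves only by the shell command python3 -m inch 'ROWS' [FORCE]. ROWS is JSON, a list of rows, each a list of 3 entries, a list of its own where there are three numbers: the closure, from 0 (fully open) to 1 (shut), then the shift along the tool's x, y, z in cm, then the turn about the tool's z in degrees. In form: [[fingers, [x, y, z], yaw], ...]. A call has 1 to 20 rows; each row is the pose to reach, as a shift and turn from the pose commanded when the call began, along the tool's axes at that moment; what a row does not reach only later rows make up. A row lasts 1/10 s, in which the tool goes at most 50 mm and 8.59 degrees, less where a joint would pass 70% of its speed; a pose out of reach is approached as far as the arm can. A call with a gripper value outside its range is refused whole. The fingers move at their own pace and stop on an object; FORCE is the grip in N (left out, the last holds). Time passes only in rows, so rows that repeat a pose let the fingers close. It gives the time, the measured TCP pose, the force and the opening at its end, in the units of the state.
- r.get_state(): the state, without advancing time (a new reading comes with each control period).
- viewer.snapshot(name): name is "scene" or "top" or "wrist"; returns the picture (480x640x3 uint8, red, green, blue); there is no depth.
- viewer.camera_params(name): a dict with "intrinsics" (3x3 intrinsics, pixels), "world_to_cam" (4x4, takes a point from world to camera coordinates). Camera axes: x right, y up, looking along -z (the intrinsics and any distortion apply to the point x, -y, -z); pixel columns grow to the right and rows downward; lengths in m; the calibration is good to about 2 mm. The wrist camera is an equidistant fisheye: a pixel r from the principal point sees the ray r / f radians off the axis. A picture is of the moment at which its call begins: read the wrist's pose just before it. camera_params takes no time and is no camera call; for the wrist camera it gives the pose at the moment of the call.
- r.finish_job(): hands the job in, once; it reports no verdict.
Trained networks look in the newest picture that a camera, given by its name, has taken for a name from the list of things; names that differ only in an ending like _2 or _b are one class to them, and where a whole thing is asked for, a point or a joint stands for the part that bears it (a point fixed in the world has none). Each returns a list of dicts, best first, with "p" (0 to 1); they miss things now and then, are a little off and sometimes report something else, mostly with a low value. They report only what shows in the picture. A call takes as long as a camera call. They do not tell look-alikes from the thing itself.
- viewer.outline_of(camera, name): "pixels" (480x640 bool, what is visible of it) and "bbox" ([left, top, width, height] in pixels, round what is visible of it).
The state is a dict: "clock": time; "q": joint angles; "qd": joint speeds; "joint_torque": joint torques, N m; "tool_pos": TCP position; "eef_rot": TCP orientation; "contact_force": force on the tool from outside, world axes, zero at the start; "moment": the same for the moment, N m; "opening": opening from 0.0 (shut) to 1.0 (fully open).
Only numpy, scipy, OpenCV 4.12 (cv2) and the standard library are available. Lean on these libraries where they do the work, as an engineer would, in place of code of your own. Each camera call takes 0.05 s, during which the arm holds its last target.

## Working session

There is one attempt and no reset: what is moved stays moved. The work goes in short steps, Python scripts to look and compute and a shell command to move; the robot and the scene stay as the last step left them, time stands still between calls to the robot, and variables do not carry over. Pictures are saved under pics/ and viewed, and the job is handed in when it is done.

```bash
ls; mkdir -p pics; python3 - <<'E'
from plant import r, viewer
import cv2
s=r.get_state(); print(s)
for n in ("scene","top","wrist"):
    im=viewer.snapshot(n); cv2.imwrite(f"pics/{n}0.png",im[:,:,::-1])
    p=viewer.camera_params(n); print(n,p)
E
```

```text
pics
{'clock': 0.0, 'q': array([-1.14816398,  0.68998845, -0.19451234,  1.56634461,  0.15731579,
        0.90246503, -0.2150858 ]), 'qd': array([-0.00067169, -0.00052098,  0.00047566,  0.0016108 , -0.00216003,
        0.00128668,  0.00202139]), 'joint_torque': array([ 5.41401587e-04, -5.27567732e+01, -1.26691528e+00, -1.53427005e+01,
       -5.26297709e-02,  6.57234457e-03,  1.84947417e-04]), 'tool_pos': array([0.23676249, 0.57777218, 0.25190701]), 'eef_rot': array([ 1.93141075e-01,  9.81170578e-01, -8.99966807e-04, -1.05961532e-04]), 'contact_force': array([0.66823775, 0.51930205, 1.04956368]), 'moment': array([-0.02760029, -0.04124888, -0.01592215]), 'opening': 0.9980777122101957}
scene {'intrinsics': array([[442.80223569,   0.        , 308.56892397],
       [  0.        , 442.80223569, 239.32164975],
       [  0.        ,   0.        ,   1.        ]]), 'world_to_cam': array([[ 0.75015704,  0.66079319,  0.02483477, -0.43507212],
       [-0.36727084,  0.38512014,  0.84663723,  0.15201327],
       [ 0.54988775, -0.64423197,  0.53159066, -1.38477101],
       [ 0.        ,  0.        ,
[... 203 characters left out ...]
 'world_to_cam': array([[ 0.0135786 , -0.99987033, -0.00865656,  0.02121821],
       [ 0.99682271,  0.01285665,  0.07860786, -0.58401403],
       [-0.07848637, -0.00969644,  0.99686803, -1.0091529 ],
       [ 0.        ,  0.        ,  0.        ,  1.        ]])}
wrist {'intrinsics': array([[371.64829954,   0.        , 318.22741827],
       [  0.        , 371.64829954, 240.13605769],
       [  0.        ,   0.        ,   1.        ]]), 'world_to_cam': array([[ 0.37842293,  0.92562979, -0.00236217, -0.62217007],
       [-0.87634894,  0.35745162, -0.32286355,  0.04564044],
       [-0.29800775,  0.12424905,  0.94644258, -0.39090944],
       [ 0.        ,  0.        ,  0.        ,  1.        ]])}
```

View pics/scene0.png

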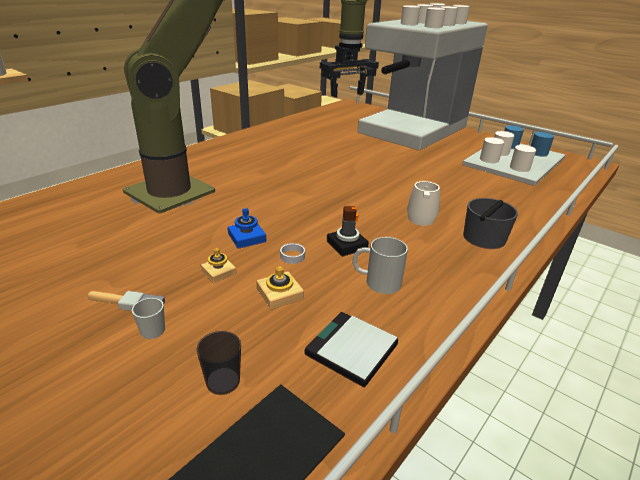

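View pics/top0.png

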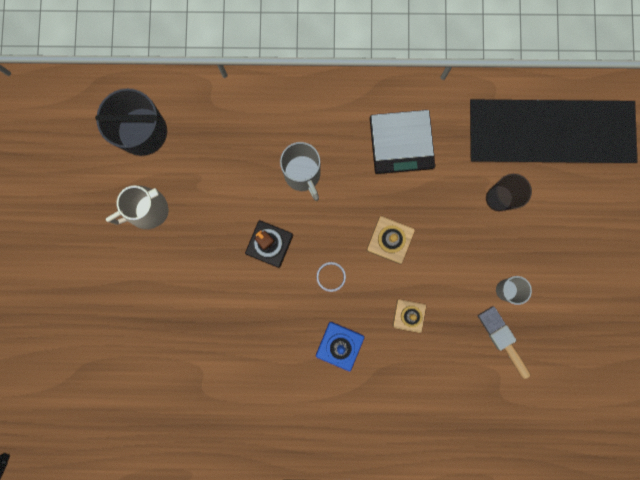

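View pics/wrist0.png

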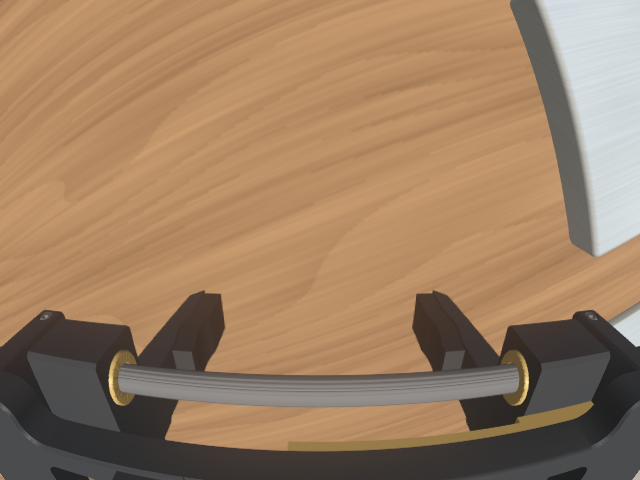

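The top view shows the handle on the black stand at about (266,240). The larger pale rest is at (391,240), with a small look-alike at (410,316) and a blue one at (340,346). Next I'll measure them.

```bash
cat > h.py <<'E'
from plant import r, viewer
import numpy as np, cv2
from scipy.spatial.transform import Rotation as R
def ray(cam,uv,P=None):
    P=P or viewer.camera_params(cam); K=P["intrinsics"]; T=np.array(P["world_to_cam"])
    x=(uv[0]-K[0,2])/K[0,0]; y=(uv[1]-K[1,2])/K[1,1]
    if cam=="wrist":
        th=np.hypot(x,y); k=np.sin(th)/th if th>1e-9 else 1.; d=np.array([x*k,-y*k,-np.cos(th)])
    else: d=np.array([x,-y,-1.])
    Rm=T[:3,:3]; c=-Rm.T@T[:3,3]; d=Rm.T@d
    return c,d/np.linalg.norm(d)
def onz(cam,uv,z,P=None):
    c,d=ray(cam,uv,P); return c+d*(z-c[2])/d[2]
def proj(cam,p,P=None):
    P=P or viewer.camera_params(cam); K=P["intrinsics"]; T=np.array(P["world_to_cam"])
    q=T[:3,:3]@np.asarray(p)+T[:3,3]; v=np.array([q[0],-q[1],-q[2]])
    if cam=="wrist":
        rho=np.hypot(v[0],v[1]); th=np.arctan2(rho,v[2]); xy=v[:2]/rho*th
    else: xy=v[:2]/v[2]
    return K[0,0]*xy[0]+K[0,2],K[1,1]*xy[1]+K[1,2]
E
python3 - <<'E'
from h import *
im=viewer.snapshot("top"); 
for n in ("handle","stand_old","stand_new","button","funnel","milk_jug","pourer"):
    for d in viewer.outline_of("top",n):
        m=d["pixels"].astype(np.uint8); 
        if not m.any(): continue
        ys,xs=np.nonzero(m); rc=cv2.minAreaRect(np.c_[xs,ys].astype(np.float32))
        print(n,round(d["p"],2),d["bbox"],"cen",xs.mean().round(1),ys.mean().round(1),"rect",np.round(rc[0],1),np.round(rc[1],1),round(rc[2],1), "w@26",onz("top",rc[0],.026).round(4))
big=cv2.resize(im[180:300,220:440],None,fx=3.6,fy=3.6,interpolation=cv2.INTER_CUBIC); cv2.imwrite("pics/topzoom.png",big[:,:,::-1])
im=viewer.snapshot("scene"); 
big=cv2.resize(im[190:310,230:380],None,fx=4,fy=4,interpolation=cv2.INTER_CUBIC); cv2.imwrite("pics/sczoom.png",big[:,:,::-1])
E
```

```text
handle 0.49 [253.2, 231.3, 24.2, 23.0] cen 265.1 240.0 rect [264.8 239.8] [21.9 15.6] 45.0 w@26 [0.6015 0.1401 0.026 ]
stand_old 0.71 [243.8, 219.4, 49.1, 46.7] cen 269.8 244.3 rect [268.6 243.2] [39.6 39.2] 21.8 w@26 [0.5945 0.1318 0.026 ]
stand_old 0.51 [315.2, 263.6, 31.5, 24.8] cen 329.0 271.4 rect [331.  275.5] [28. 27.] 0.0 w@26 [ 5.282e-01 -2.000e-04  2.600e-02]
stand_new 0.77 [317.4, 323.0, 46.9, 51.1] cen 339.8 345.2 rect [339.7 345.2] [39.7 40.7] 21.8 w@26 [ 0.3845 -0.0199  0.026 ]
stand_new 0.66 [390.6, 300.8, 34.5, 31.6] cen 408.7 314.9 rect [408.8 315. ] [30.1 29.3] 9.5 w@26 [ 0.4485 -0.1625  0.026 ]
stand_new 0.65 [367.5, 217.1, 49.1, 48.4] cen 390.3 239.0 rect [390.5 239.1] [40.7 39.5] 21.0 w@26 [ 0.6063 -0.1243  0.026 ]
button 0.33 [278.5, 142.3, 44.4, 58.4] cen 301.3 166.8 rect [300.  170.5] [57. 40.] 90.0 w@26 [0.7506 0.0683 0.026 ]
funnel 0.66 [322.3, 284.0, 18.5, 6.2] cen 332.3 289.2 rect [332.8 289.2] [ 3.5 15.3] 78.7 w@26 [ 0.4996 -0.0044  0.026 ]
funnel 0.32 [281.0, 138.8, 40.8, 61.8] cen 301.0 166.6 rect [300.  170.5] [57. 38.] 90.0 w@26 [0.7506 0.0683 0.026 ]
milk_jug 0.97 [276.9, 140.1, 44.1, 61.0] cen 301.2 166.5 rect [300.  170.5] [57. 40.] 90.0 w@26 [0.7506 0.0683 0.026 ]
pourer 0.66 [107.3, 185.8, 60.9, 42.2] cen 140.3 206.5 rect [138.4 205.5] [58.2 41.4] 8.7 w@26 [0.6711 0.4102 0.026 ]
```

View pics/topzoom.png

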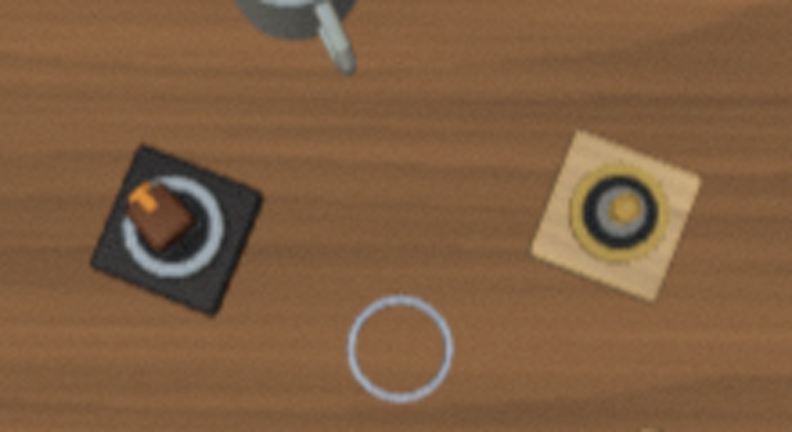

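View pics/sczoom.png

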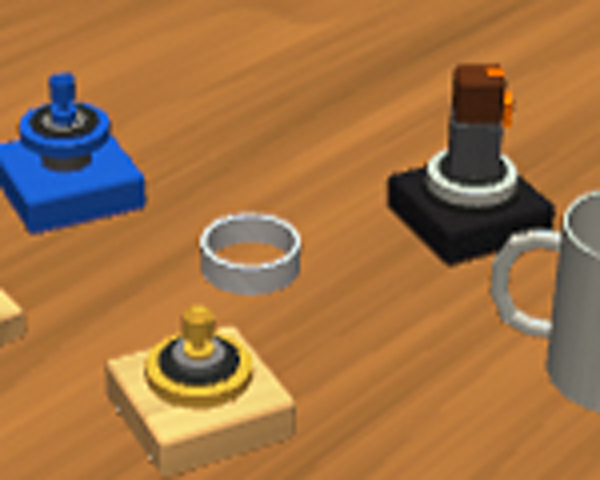

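The black stand is at about (0.594, 0.132) and the target rest at about (0.606, -0.124). I'll move above the handle for a wrist view, turning the jaws roughly toward the button direction.

```bash
python3 -m inch '[[0,[-49.9,-27.7,0],28],[0,[-49.9,-27.7,0],28],[0,[-49.9,-27.7,0],28],[0,[-49.9,-27.7,0],28],[0,[-49.9,-27.7,0],28],[0,[-49.9,-27.7,0],28],[0,[-49.9,-27.7,0],28],[0,[-49.9,-27.7,0],28],[0,[-49.9,-27.7,0],28],[0,[-49.9,-27.7,0],28],[0,[-49.9,-27.7,0],28],[0,[-49.9,-27.7,0],28],[0,[-49.9,-27.7,0],28],[0,[-49.9,-27.7,0],28],[0,[-49.9,-27.7,0],28]]'
python3 - <<'E'
from h import *
s=r.get_state(); print(s["clock"],s["q"].round(3),s["tool_pos"],s["eef_rot"],s["contact_force"])
P=viewer.camera_params("wrist"); im=viewer.snapshot("wrist"); np.savez("w1.npz",im=im,**P)
cv2.imwrite("pics/w1.png",im[:,:,::-1])
for n in ("handle","button","stand_old"):
    for d in viewer.outline_of("wrist",n):
        m=d["pixels"].astype(np.uint8); ys,xs=np.nonzero(m)
        print(n,round(d["p"],2),d["bbox"],xs.mean().round(1),ys.mean().round(1))
E
```

```text
clock: 2.1
tool_pos: [0.5925, 0.1354, 0.2527]
eef_rot: [0.423, 0.906, 0.001, -0.001]
contact_force: [-0.4, -0.2, 0.2]
opening: 1.002
2.1 [-0.23   0.663 -0.122  1.622  0.096  0.863  0.307] [0.59245967 0.13536038 0.25274099] [ 4.23285712e-01  9.05995761e-01  5.23107466e-04 -7.83482255e-04] [-0.4141663  -0.21363288  0.18244514]
handle 0.64 [299.9, 196.9, 45.5, 49.2] 319.1 221.6
button 0.57 [335.7, 210.9, 8.8, 23.2] 339.8 221.7
stand_old 0.66 [265.3, 152.3, 101.7, 102.4] 317.3 195.2
```

View pics/w1.png

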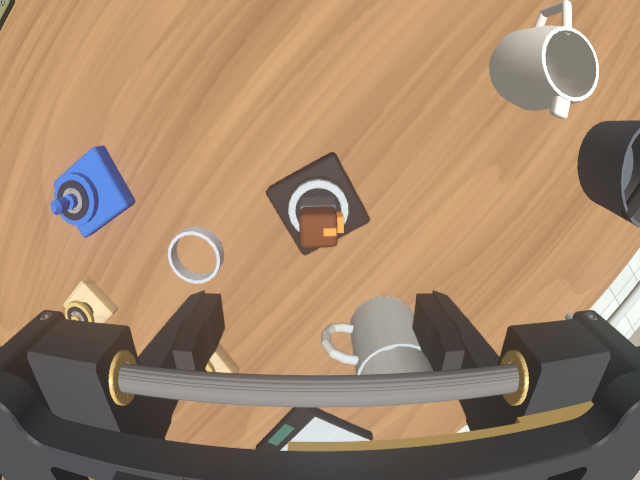

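```bash
python3 - <<'E'
import numpy as np,cv2
im=np.load("w1.npz")["im"]
big=cv2.resize(im[140:265,255:385],None,fx=4.6,fy=4.6,interpolation=cv2.INTER_CUBIC); cv2.imwrite("pics/w1z.png",big[:,:,::-1])
E
```

```text
(no output)
```

View pics/w1z.png

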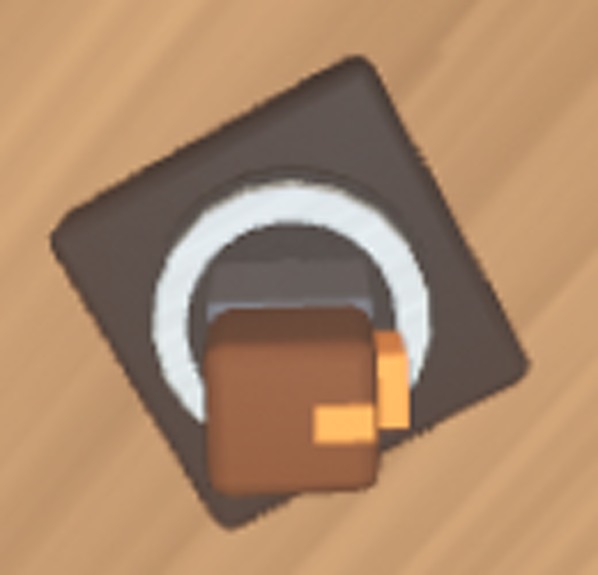

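```bash
python3 - <<'E'
from h import *
D=np.load("w1.npz"); P={k:D[k] for k in("intrinsics","world_to_cam")}
f=lambda x,y:(255+x/4.6-.4,140+y/4.6-.4)
C=[onz("wrist",f(*c),.1105,P) for c in [(206,347),(377,345),(379,488),(211,494)]]
C=np.array(C);print(C.round(4));c=C.mean(0)
print("cen",c.round(4),"widths",np.linalg.norm(C[1]-C[0]),np.linalg.norm(C[2]-C[3]),np.linalg.norm(C[2]-C[1]),np.linalg.norm(C[3]-C[0]))
a=lambda d:np.degrees(np.arctan2(d[1],d[0]))
print("y ang",a(C[1]-C[0]),a(C[2]-C[3]),"perp",a(C[1]-C[2])-90,a(C[0]-C[3])-90)
# ring: shoulder rim outer: left 153,right 430, top 180 -> steel disc top z .043
for q in [(153,317),(430,317),(291,180)]: print(onz("wrist",f(*q),.043,P).round(4))
print("center disc",(onz("wrist",f(153,317),.043,P)+onz("wrist",f(430,317),.043,P))/2)
# stand corners at z=.026
S=np.array([onz("wrist",f(*q),.026,P) for q in [(53,238),(362,58),(527,370),(230,527)]]);print(S.round(4),S.mean(0))
s=r.get_state(); Rm=R.from_quat(s["eef_rot"]).as_matrix();print(Rm.round(4)); print("tool y ang",a(Rm[:,1]))
# other: top/scene views
t=proj("top",[*c[:2],.1105]);print("top px",t,"scene px",proj("scene",[*c[:2],.1105]))
E
```

```text
[[0.5741 0.1329 0.1105]
 [0.5956 0.1513 0.1105]
 [0.6123 0.1325 0.1105]
 [0.5911 0.1134 0.1105]]
cen [0.5933 0.1325 0.1105] widths 0.02830728992854482 0.028592883437676797 0.02512218873872334 0.025858147499574883
y ang 40.64743331403018 42.12842673046119 perp 41.589709379157426 40.95120434848215
[0.5705 0.1148 0.043 ]
[0.6142 0.1514 0.043 ]
[0.574  0.1548 0.043 ]
center disc [0.59232824 0.13311927 0.043     ]
[[0.5445 0.1106 0.026 ]
 [0.5704 0.1822 0.026 ]
 [0.6421 0.1539 0.026 ]
 [0.6155 0.0839 0.026 ]] [0.59313914 0.13263884 0.026     ]
[[-6.409e-01  7.676e-01 -2.000e-04]
 [ 7.676e-01  6.409e-01  5.000e-04]
 [ 5.000e-04  2.000e-04 -1.000e+00]]
tool y ang 39.862625051528525
top px (np.float64(263.5214179538533), np.float64(239.79426265922058)) scene px (np.float64(349.49724778054895), np.float64(207.20468523548644))
```

Both estimates agree: handle axis at about (0.5933, 0.1326), button direction about 41.3° and tool y at 39.9°. I'll align, then descend to the button height at TCP z ≈ 0.079.

```bash
python3 -m inch '[[0,[-0.27,-0.12,2],-1.4],[0,[-0.27,-0.12,6],-1.4],[0,[-0.27,-0.12,10],-1.4],[0,[-0.27,-0.12,14],-1.4],[0,[-0.27,-0.12,16],-1.4],[0.2,[-0.27,-0.12,17.3],-1.4],[0.45,[-0.27,-0.12,17.3],-1.4],[0.45,[-0.27,-0.12,17.3],-1.4],[0.45,[-0.27,-0.12,17.3],-1.4]]' 35
python3 - <<'E'
from h import *
s=r.get_state(); print(s["clock"],s["tool_pos"],s["contact_force"],s["opening"])
im=viewer.snapshot("wrist"); cv2.imwrite("pics/w2.png",im[:,:,::-1])
E
```

```text
clock: 3.2
tool_pos: [0.5955, 0.1305, 0.0812]
eef_rot: [0.414, 0.91, 0.001, 0.001]
contact_force: [-0.1, 0.1, -1.0]
opening: 0.665
3.2 [0.59554642 0.13049449 0.08123634] [-0.1153784   0.09309209 -0.98784649] 0.6652551030471525
```

View pics/w2.png

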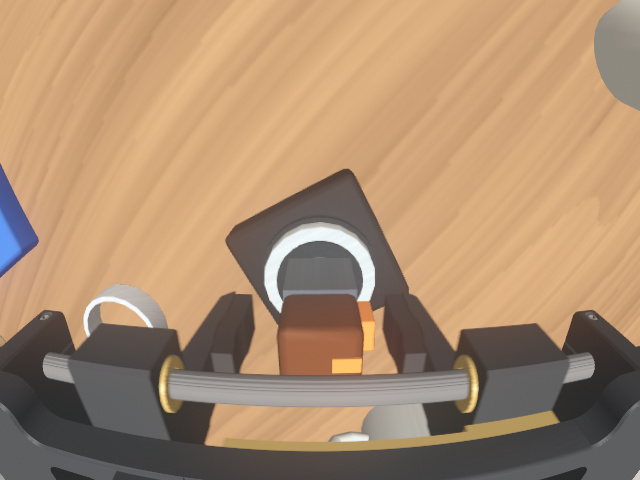

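```bash
python3 -m inch '[[0.45,[0.28,0,0.2],0],[0.45,[0.28,0,0.2],0],[0.45,[0.28,0,0.2],0]]'
python3 - <<'E'
from h import *
s=r.get_state(); print(s["clock"],s["tool_pos"],s["contact_force"],s["opening"])
c=np.array([.5933,.1326]);Rm=R.from_quat(s["eef_rot"]).as_matrix();print(Rm[:2,:2].T@(c-s["tool_pos"][:2]),np.degrees(np.arctan2(Rm[1,1],Rm[0,1])))
P=viewer.camera_params("wrist")
im=viewer.snapshot("wrist"); cv2.imwrite("pics/w3.png",cv2.resize(im[180:420,180:460],None,fx=2.5,fy=2.5)[:,:,::-1])
E
```

```text
clock: 3.55
tool_pos: [0.5926, 0.1324, 0.078]
eef_rot: [0.414, 0.91, 0.0, 0.0]
contact_force: [-0.6, -0.2, 0.1]
opening: 0.546
3.55 [0.59261012 0.13237409 0.07795133] [-0.64587728 -0.23182207  0.09866885] 0.5461977668112841
[-0.00028375  0.00066817] 41.1412238979326
```

View pics/w3.png

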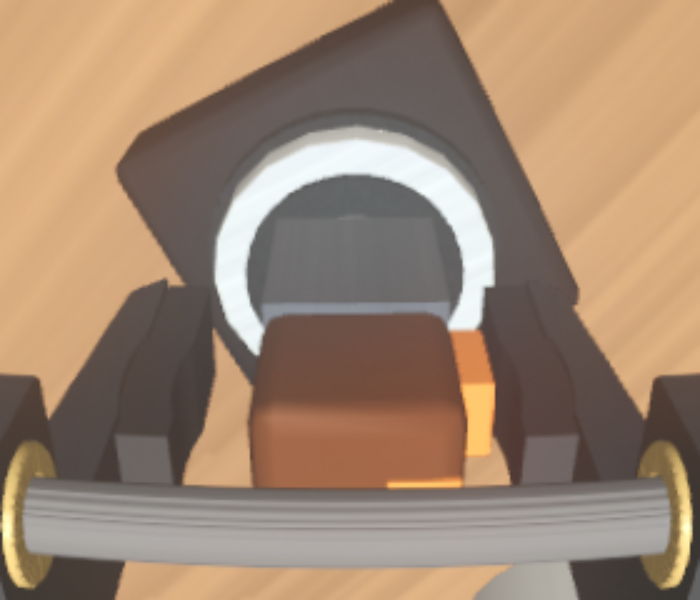

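The jaws straddle the block symmetrically: pads at x≈212 and 490, block centre at 357, button on the right. I'll close them now.

```bash
python3 -m inch '[[0.57,[0,0.04,-0.1],0],[0.6,[0,0.04,-0.1],0],[0.64,[0,0.04,-0.1],0],[0.7,[0,0.04,-0.1],0],[1,[0,0.04,-0.1],0],[1,[0,0.04,-0.1],0],[1,[0,0.04,-0.1],0],[1,[0,0.04,-0.1],0]]' 35
python3 - <<'E'
from h import *
s=r.get_state(); print(s["clock"],s["tool_pos"],s["contact_force"],s["moment"],s["opening"],s["opening"]*88)
E
```

```text
clock: 4.4
tool_pos: [0.5934, 0.1328, 0.079]
eef_rot: [0.414, 0.91, 0.001, 0.0]
contact_force: [2.6, 2.2, 2.0]
opening: 0.339
4.4 [0.59342397 0.13278527 0.07898363] [2.6229446  2.22313926 2.03576461] [ 0.46981322 -0.4961209  -0.00228126] 0.33932388106848427 29.860501534026614
```

The opening is about 30 mm, so the button is fully in. I'll lift gently and watch the force.

```bash
python3 -m inch '[[1,[0,0.03,-0.2],0],[1,[0,0.03,-0.4],0],[1,[0,0.03,-0.6],0],[1,[0,0.03,-0.8],0]]'
python3 -m inch '[[1,[0,0,-0.4],0],[1,[0,0,-0.8],0],[1,[0,0,-1.2],0],[1,[0,0,-1.6],0],[1,[0,0,-2.0],0],[1,[0,0,-2.4],0],[1,[0,0,-2.8],0],[1,[0,0,-3.2],0],[1,[0,0,-3.6],0]]'
python3 - <<'E'
from h import *
s=r.get_state(); print(s["clock"],s["tool_pos"],s["contact_force"],s["moment"],s["opening"],s["opening"]*88)
im=viewer.snapshot("wrist"); cv2.imwrite("pics/w4.png",im[:,:,::-1])
E
```

```text
clock: 4.8
tool_pos: [0.5931, 0.1331, 0.0863]
eef_rot: [0.414, 0.91, 0.0, -0.0]
contact_force: [4.0, 2.8, -5.0]
opening: 0.337
clock: 5.7
tool_pos: [0.5926, 0.132, 0.1229]
eef_rot: [0.414, 0.91, -0.001, -0.0]
contact_force: [-0.2, 0.7, -1.8]
opening: 0.337
5.7 [0.59259486 0.13200587 0.12293361] [-0.2087053   0.66474651 -1.82706618] [-0.00520572  0.01177379 -0.0218847 ] 0.33738038934296477 29.6894742621809
```

View pics/w4.png

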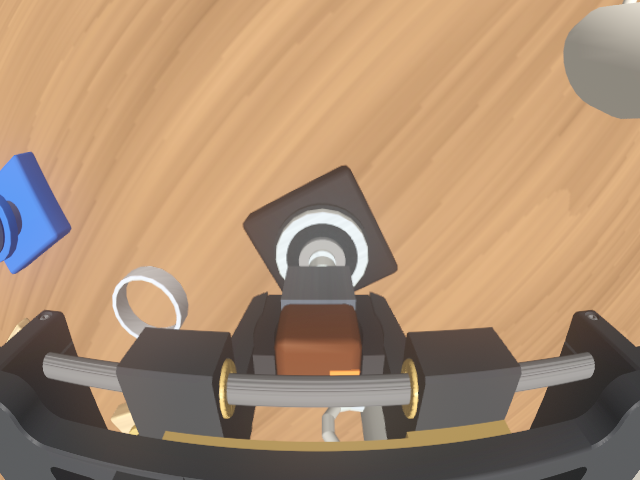

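The handle came off cleanly at its own weight of 1.8 N, with the button still held in. I'll carry it high over to near the rest, offset so the wrist camera sees the brass stud.

```bash
python3 -m inch '[[1,[0,0,-1],0],[1,[0,0,-3],0],[1,[-1,-0.6,-5],0],[1,[-3,-1.8,-7],0],[1,[-6,-3.6,-8],0],[1,[-9,-5.5,-8],0],[1,[-12,-7.3,-8],0],[1,[-15,-9.1,-8],0],[1,[-18,-11,-8],0],[1,[-21,-12.8,-8],0],[1,[-23.5,-14.3,-8],0],[1,[-25.3,-15.4,-8],0],[1,[-26.2,-15.9,-8],0],[1,[-26.2,-15.9,-8],0],[1,[-26.2,-15.9,-8],0],[1,[-26.2,-15.9,-8],0]]'
python3 - <<'E'
from h import *
s=r.get_state(); print(s["clock"],s["tool_pos"],s["contact_force"],s["opening"]*88,s["q"].round(2))
P=viewer.camera_params("wrist");im=viewer.snapshot("wrist"); cv2.imwrite("pics/w5.png",im[:,:,::-1]); np.savez("w5.npz",im=im,q=s["eef_rot"],p=s["tool_pos"],**P)
for d in viewer.outline_of("wrist","stand_new"):
        m=d["pixels"].astype(np.uint8); ys,xs=np.nonzero(m)
        print(round(d["p"],2),d["bbox"],xs.mean().round(1),ys.mean().round(1))
E
```

```text
clock: 7.35
tool_pos: [0.6458, -0.1668, 0.2028]
eef_rot: [0.412, 0.911, 0.001, -0.0]
contact_force: [-0.2, 0.5, -0.3]
opening: 0.338
7.35 [ 0.64577904 -0.16684846  0.20281008] [-0.23697607  0.53434636 -0.31421874] 29.74129332306904 [ 0.27  0.8  -0.17  1.48  0.16  0.88  0.77]
0.98 [253.2, 85.0, 124.7, 126.4] 315.2 148.2
0.61 [115.3, 31.0, 81.1, 86.3] 154.3 73.4
0.57 [45.5, 246.2, 71.3, 71.6] 81.1 280.5
```

View pics/w5.png

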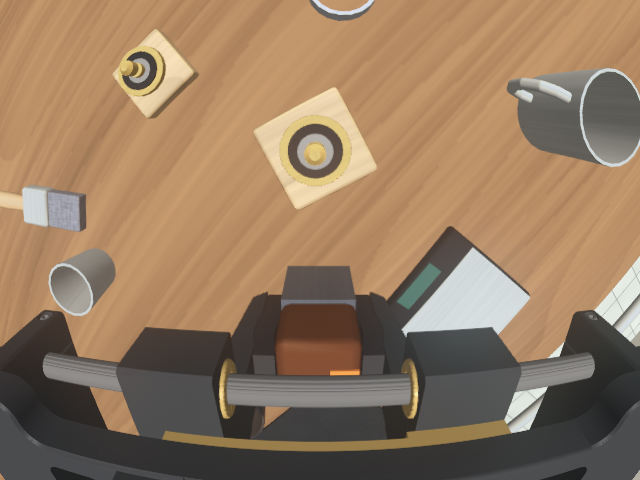

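```bash
python3 - <<'E'
import numpy as np,cv2
im=np.load("w5.npz")["im"]
big=cv2.resize(im[80:215,245:385],None,fx=4.4,fy=4.4,interpolation=cv2.INTER_CUBIC); cv2.imwrite("pics/w5z.png",big[:,:,::-1])
E
```

```text
(no output)
```

View pics/w5z.png

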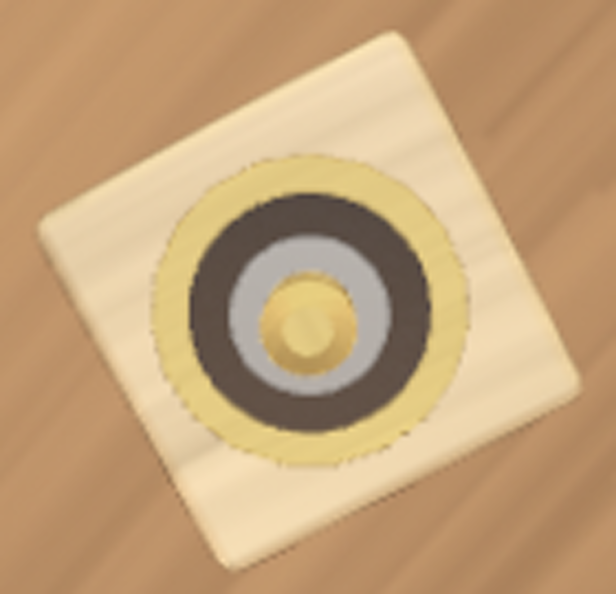

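```bash
python3 - <<'E'
from h import *
from scipy.optimize import least_squares
D=np.load("w5.npz"); P={k:D[k] for k in("intrinsics","world_to_cam")}
f=lambda x,y:(245+x/4.4-.4,80+y/4.4-.4)
S=np.array([onz("wrist",f(*q),.026,P) for q in [(38,222),(402,30),(582,386),(230,572)]]);print(S.mean(0).round(4),[np.linalg.norm(S[i]-S[i-1]).round(4) for i in range(4)])
for s in (.036,.041,.046,.051,.056):
    a=onz("wrist",f(150,310),s,P);b=onz("wrist",f(469,310),s,P);t=onz("wrist",f(309,153),s,P);u=onz("wrist",f(309,467),s,P)
    print(s,"dia",np.linalg.norm(a-b).round(4),np.linalg.norm(t-u).round(4),"c",((a+b)/2).round(4),((t+u)/2).round(4),"tip",onz("wrist",f(308,330),s+.034,P).round(4))
Rm=R.from_quat(D["q"]).as_matrix();p=D["p"]
for c in (S.mean(0)[:2],[.606,-.1243]):
    print("shift", (Rm[:2,:2].T@(np.array(c)-p[:2])*100).round(2))
E
```

```text
[ 0.6052 -0.1257  0.026 ] [np.float64(0.077), np.float64(0.0766), np.float64(0.0754), np.float64(0.0768)]
0.036 dia 0.058 0.0578 c [ 0.605  -0.1263  0.036 ] [ 0.6053 -0.1267  0.036 ] tip [ 0.6054 -0.1267  0.07  ]
0.041 dia 0.057 0.0569 c [ 0.6048 -0.1259  0.041 ] [ 0.605  -0.1263  0.041 ] tip [ 0.6052 -0.1263  0.075 ]
0.046 dia 0.056 0.0559 c [ 0.6045 -0.1256  0.046 ] [ 0.6048 -0.126   0.046 ] tip [ 0.6049 -0.1259  0.08  ]
0.051 dia 0.055 0.0549 c [ 0.6043 -0.1252  0.051 ] [ 0.6045 -0.1256  0.051 ] tip [ 0.6046 -0.1255  0.085 ]
0.056 dia 0.0541 0.054 c [ 0.604  -0.1249  0.056 ] [ 0.6043 -0.1253  0.056 ] tip [ 0.6043 -0.1251  0.09  ]
shift [ 5.77 -0.33]
shift [ 5.82 -0.18]
```

Rest and stud axis at about (0.605, -0.126). I'll move above it with the foot still clear of any possible stud height, then check.

```bash
python3 -m inch '[[1,[1,-0.1,0],0],[1,[2.5,-0.2,0.5],0],[1,[4,-0.3,2],0],[1,[5.2,-0.35,3.5],0],[1,[5.77,-0.35,5],0],[1,[5.77,-0.35,6],0],[1,[5.77,-0.35,6.3],0],[1,[5.77,-0.35,6.3],0],[1,[5.77,-0.35,6.3],0],[1,[5.77,-0.35,6.3],0]]'
python3 - <<'E'
from h import *
s=r.get_state(); print(s["clock"],s["tool_pos"],s["contact_force"],s["opening"]*88,s["q"].round(2))
Rm=R.from_quat(s["eef_rot"]).as_matrix();print((Rm[:2,:2].T@(np.array([.605,-.1257])-s["tool_pos"][:2])*1000).round(2))
im=viewer.snapshot("wrist"); cv2.imwrite("pics/w6.png",im[:,:,::-1])
im=viewer.snapshot("scene"); cv2.imwrite("pics/s6.png",cv2.resize(im[150:330,180:400],None,fx=3.2,fy=3.2)[:,:,::-1])
im=viewer.snapshot("top"); cv2.imwrite("pics/t6.png",cv2.resize(im[180:300,320:470],None,fx=4,fy=4)[:,:,::-1])
E
```

```text
clock: 8.45
tool_pos: [0.6058, -0.1285, 0.1404]
eef_rot: [0.414, 0.91, 0.0, 0.001]
contact_force: [-0.0, 0.4, -1.8]
opening: 0.337
8.45 [ 0.60575909 -0.1285308   0.14038471] [-0.00439546  0.36309064 -1.76258665] 29.681244798049597 [ 0.22  0.82 -0.15  1.68  0.18  0.65  0.69]
[2.63 1.29]
```

View pics/w6.png

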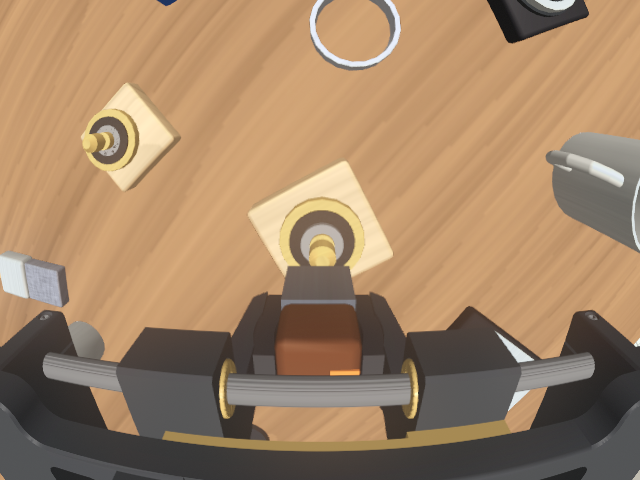

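View pics/s6.png

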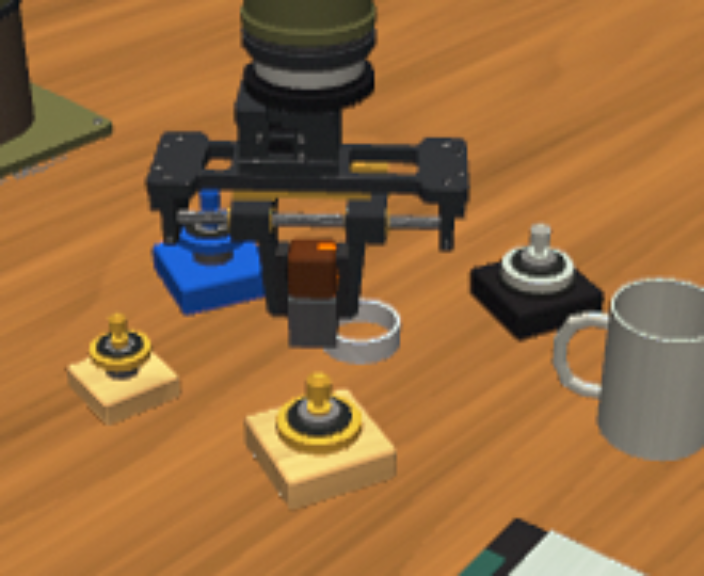

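```bash
python3 - <<'E'
from h import *
P=viewer.camera_params("wrist"); im=cv2.imread("pics/w6.png")
cv2.imwrite("pics/w6z.png",cv2.resize(im[150:290,240:400],None,fx=4.5,fy=4.5,interpolation=cv2.INTER_CUBIC))
s=r.get_state();print(s["tool_pos"])
E
```

```text
[ 0.60540939 -0.12828963  0.14013168]
```

View pics/w6z.png

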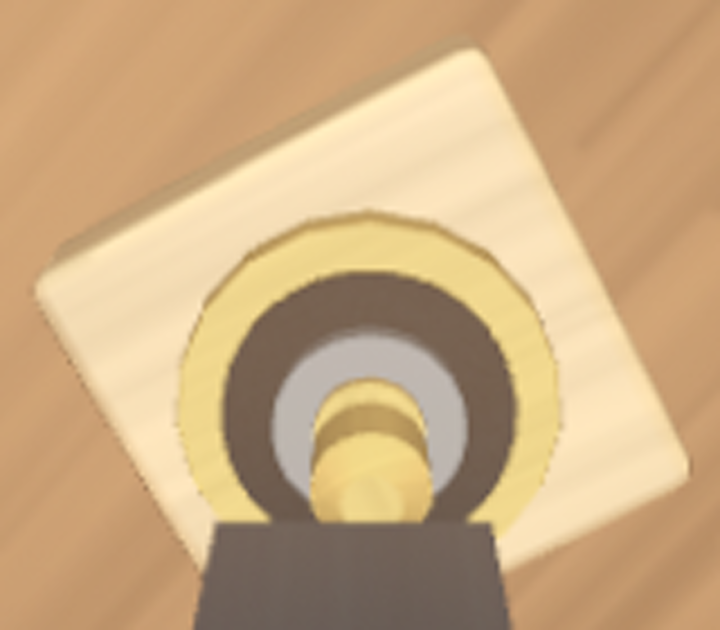

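View pics/t6.png

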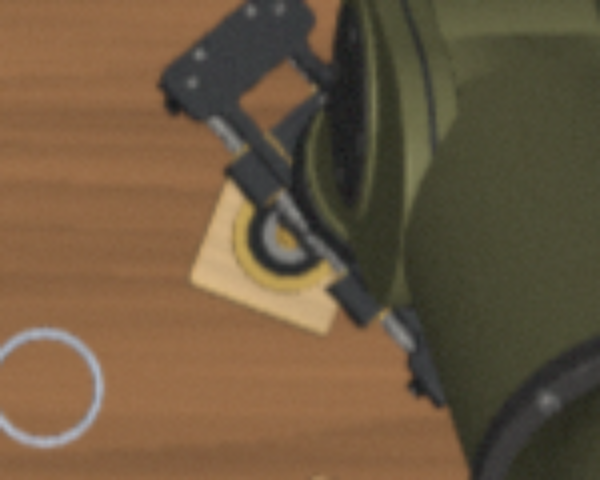

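```bash
python3 - <<'E'
from h import *
P=viewer.camera_params("wrist")
f=lambda x,y:(240+x/4.5-.4,150+y/4.5-.4)
S=np.array([onz("wrist",f(*q),.026,P) for q in [(33,288),(485,42),(692,475)]])
print("stand",((S[0]+S[2])/2).round(4), np.linalg.norm(S[0]-S[1]),np.linalg.norm(S[2]-S[1]))
for s in (.036,.041,.046,.051):
    a=onz("wrist",f(177,412),s,P);b=onz("wrist",f(561,412),s,P);t=onz("wrist",f(369,219),s,P)
    c=(a+b)/2; u=(t-c)[:2]; u/=np.linalg.norm(u)
    print(s,"dia",np.linalg.norm(a-b).round(4),"c",(t[:2]-u*.029).round(4),"tip",onz("wrist",f(369,497),s+.034,P).round(4))
s=r.get_state();Rm=R.from_quat(s["eef_rot"]).as_matrix();print((Rm[:2,:2].T@(np.array([.605,-.1257])-s["tool_pos"][:2])*1000).round(2))
# where would foot front edge of handle project (tool x=+14, z foot)
for h in (.0348,):
    for y in(-15,15): print("foot edge px",proj("wrist",s["tool_pos"]+Rm@[.014,y/1000+.00025,h],P))
E
```

```text
stand [ 0.6043 -0.1254  0.026 ] 0.07793382730047657 0.076357984324447
0.036 dia 0.0574 c [ 0.6049 -0.1261] tip [ 0.6048 -0.1265  0.07  ]
0.041 dia 0.0562 c [ 0.6041 -0.1253] tip [ 0.6035 -0.1251  0.075 ]
0.046 dia 0.055 c [ 0.6034 -0.1245] tip [ 0.6021 -0.1236  0.08  ]
0.051 dia 0.0537 c [ 0.6026 -0.1237] tip [ 0.6007 -0.1221  0.085 ]
[2.22 1.39]
foot edge px (np.float64(290.43641826125537), np.float64(263.745284826529))
foot edge px (np.float64(352.4070811543595), np.float64(263.76879998278116))
```

The stud sits about 2 mm in +y and 3 mm in +x (tool axes) from the handle axis; the direct in-image comparison agrees with that. I'll correct and come down carefully.

```bash
python3 -m inch '[[1,[0.15,0.1,0.4],0],[1,[0.29,0.19,0.9],0],[1,[0.29,0.19,1.3],0],[1,[0.29,0.19,1.6],0],[1,[0.29,0.19,1.8],0],[1,[0.29,0.19,1.8],0],[1,[0.29,0.19,1.8],0]]'
python3 - <<'E'
from h import *
s=r.get_state(); print(s["clock"],s["tool_pos"],s["contact_force"],s["moment"].round(3),s["opening"]*88)
im=viewer.snapshot("wrist"); cv2.imwrite("pics/w7.png",cv2.resize(im[150:330,210:430],None,fx=3.5,fy=3.3)[:,:,::-1])
im=viewer.snapshot("scene"); cv2.imwrite("pics/s7.png",cv2.resize(im[200:320,210:350],None,fx=5,fy=5,interpolation=cv2.INTER_CUBIC)[:,:,::-1])
E
```

```text
clock: 9.3
tool_pos: [0.6047, -0.1248, 0.1217]
eef_rot: [0.414, 0.91, 0.0, 0.0]
contact_force: [-1.0, 0.1, -1.6]
opening: 0.335
9.3 [ 0.60469464 -0.12475335  0.12168382] [-1.01083129  0.07186794 -1.62138366] [-0.027 -0.009  0.001] 29.51210434246887
```

View pics/w7.png

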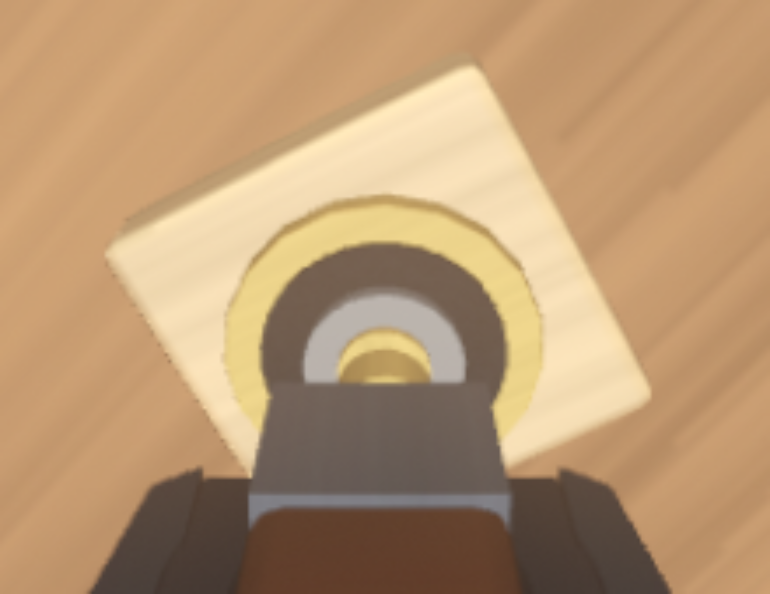

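View pics/s7.png

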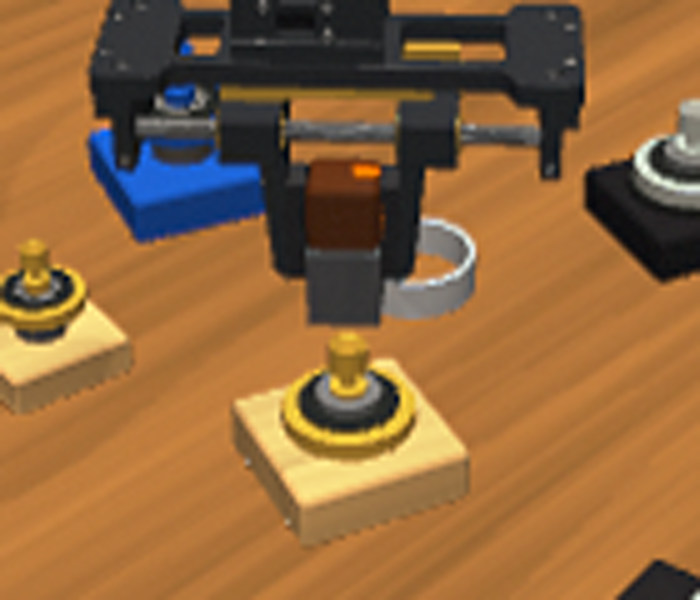

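```bash
python3 - <<'E'
from h import *
for z in (.045,.06,.07,.08,.087,.11): print(z,proj("scene",[.6047,-.1252,z]))
E
```

```text
0.045 (np.float64(279.10129282846503), np.float64(276.7923036303697))
0.06 (np.float64(279.02678252662747), np.float64(271.1260232378493))
0.07 (np.float64(278.9764024847006), np.float64(267.2947752532813))
0.08 (np.float64(278.92544591797963), np.float64(263.4196843227565))
0.087 (np.float64(278.88942796829355), np.float64(260.68062949339856))
0.11 (np.float64(278.76901637861624), np.float64(251.52369665600062))
```

```bash
python3 -m inch '[[1,[0,0.05,0.2],0],[1,[0,0.06,0.4],0],[1,[0,0.06,0.6],0],[1,[0,0.06,0.8],0],[1,[0,0.06,1.0],0],[1,[0,0.06,1.0],0]]'; python3 -m inch '[[1,[0,0,0.15],0],[1,[0,0,0.3],0],[1,[0,0,0.3],0]]'; python3 -m inch '[[1,[0,0,0.15],0],[1,[0,0,0.3],0],[1,[0,0,0.3],0]]'
```

```text
clock: 10.0
tool_pos: [0.6049, -0.1243, 0.1113]
eef_rot: [0.414, 0.91, -0.0, -0.0]
contact_force: [0.3, 0.7, -1.0]
opening: 0.34
clock: 10.3
tool_pos: [0.605, -0.1243, 0.1085]
eef_rot: [0.414, 0.91, -0.0, -0.0]
contact_force: [-0.2, 0.4, -1.2]
opening: 0.339
clock: 10.6
tool_pos: [0.6049, -0.1243, 0.1054]
eef_rot: [0.414, 0.91, -0.0, -0.0]
contact_force: [0.3, -0.6, -1.5]
opening: 0.339
```

```bash
python3 -m inch '[[1,[0,0,0.15],0],[1,[0,0,0.3],0],[1,[0,0,0.3],0]]'; python3 -m inch '[[1,[0,0,0.15],0],[1,[0,0,0.3],0],[1,[0,0,0.3],0]]'
python3 - <<'E'
from h import *
s=r.get_state(); print(s["clock"],s["tool_pos"],s["contact_force"],s["moment"].round(3),s["opening"]*88)
im=viewer.snapshot("wrist"); cv2.imwrite("pics/w8.png",cv2.resize(im[150:330,210:430],None,fx=3.5,fy=3.3)[:,:,::-1])
im=viewer.snapshot("scene"); cv2.imwrite("pics/s8.png",cv2.resize(im[200:320,210:350],None,fx=5,fy=5,interpolation=cv2.INTER_CUBIC)[:,:,::-1])
E
```

```text
clock: 10.9
tool_pos: [0.6051, -0.1243, 0.1025]
eef_rot: [0.414, 0.91, 0.0, -0.0]
contact_force: [0.2, -0.2, -1.9]
opening: 0.337
clock: 11.2
tool_pos: [0.6051, -0.1243, 0.0995]
eef_rot: [0.414, 0.91, -0.0, -0.0]
contact_force: [-0.0, -0.5, -0.7]
opening: 0.34
11.2 [ 0.6050527  -0.12433211  0.09947739] [-0.0135314  -0.46531135 -0.72681949] [-0.035  0.018  0.012] 29.913228465191008
```

View pics/s8.png

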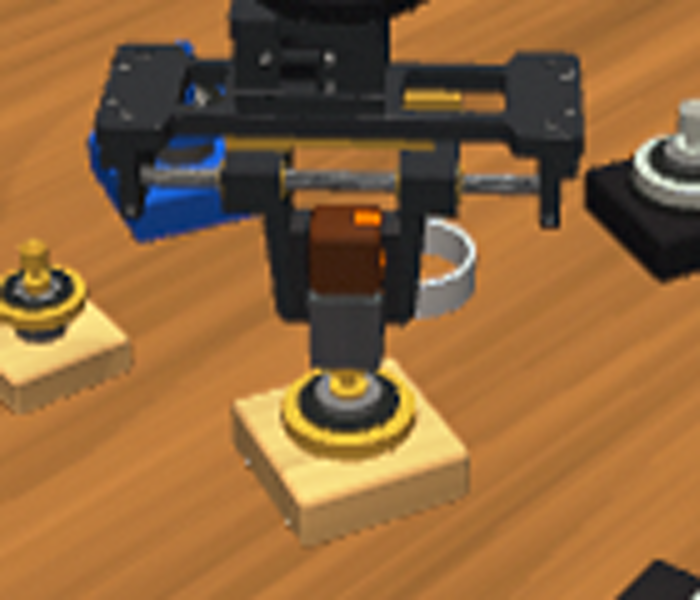

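View pics/w8.png

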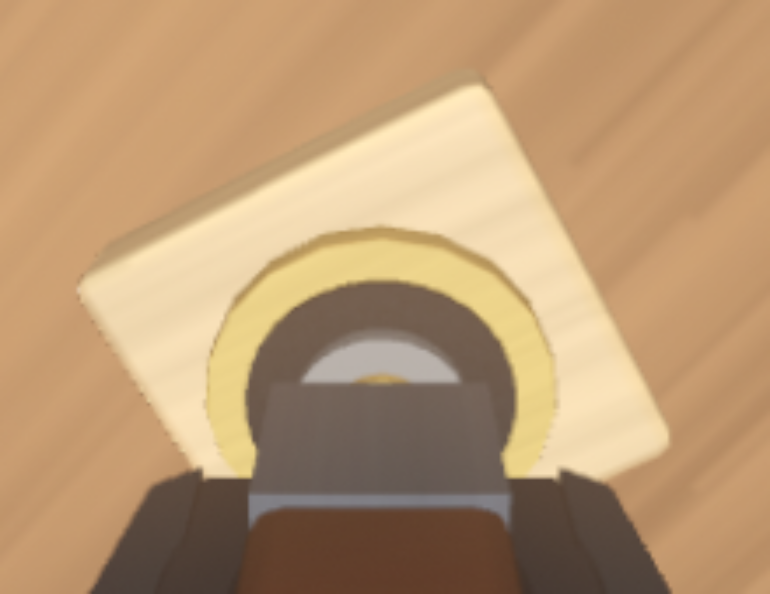

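Aligned in both views: the stud is under the foot at x≈382 against a block centre of 381. Continuing down in small steps.

```bash
for i in 1 2; do :; done; python3 -m inch '[[1,[0,0,0.15],0],[1,[0,0,0.3],0],[1,[0,0,0.3],0]]'; python3 -m inch '[[1,[0,0,0.15],0],[1,[0,0,0.3],0],[1,[0,0,0.3],0]]';  python3 -m inch '[[1,[0,0,0.1],0],[1,[0,0,0.2],0],[1,[0,0,0.2],0]]'
```

```text
clock: 11.6
tool_pos: [0.6051, -0.1243, 0.0965]
eef_rot: [0.414, 0.91, 0.0, -0.0]
contact_force: [0.3, -0.2, -1.9]
opening: 0.339
clock: 11.9
tool_pos: [0.6051, -0.1243, 0.0935]
eef_rot: [0.414, 0.91, 0.0, -0.0]
contact_force: [-0.4, 0.4, -1.6]
opening: 0.335
clock: 12.2
tool_pos: [0.6051, -0.1243, 0.0916]
eef_rot: [0.414, 0.91, 0.0, -0.0]
contact_force: [0.1, 0.0, -2.0]
opening: 0.34
```

```bash
python3 -m inch '[[1,[0,0,0.1],0],[1,[0,0,0.2],0],[1,[0,0,0.3],0],[1,[0,0,0.3],0]]'; python3 -m inch '[[1,[0,0,0.1],0],[1,[0,0,0.2],0],[1,[0,0,0.2],0]]';  python3 -m inch '[[1,[0,0,0.1],0],[1,[0,0,0.2],0],[1,[0,0,0.2],0]]'
```

```text
clock: 12.6
tool_pos: [0.6051, -0.1243, 0.0885]
eef_rot: [0.414, 0.91, 0.0, -0.0]
contact_force: [0.7, 0.7, -1.7]
opening: 0.339
clock: 12.9
tool_pos: [0.6051, -0.1243, 0.0866]
eef_rot: [0.414, 0.91, 0.0, -0.0]
contact_force: [1.5, -0.3, -1.3]
opening: 0.336
clock: 13.2
tool_pos: [0.6051, -0.1243, 0.0846]
eef_rot: [0.414, 0.91, 0.0, -0.0]
contact_force: [0.4, 0.3, -2.2]
opening: 0.334
```

Still free. I expect to touch the collar soon.

```bash
python3 -m inch '[[1,[0,0,0.1],0],[1,[0,0,0.2],0],[1,[0,0,0.2],0]]'; python3 -m inch '[[1,[0,0,0.1],0],[1,[0,0,0.2],0],[1,[0,0,0.2],0]]'
python3 - <<'E'
from h import *
s=r.get_state(); print(s["clock"],s["tool_pos"],s["contact_force"],s["moment"].round(3),s["opening"]*88)
im=viewer.snapshot("scene"); cv2.imwrite("pics/s9.png",cv2.resize(im[200:320,210:350],None,fx=5,fy=5,interpolation=cv2.INTER_CUBIC)[:,:,::-1])
E
```

```text
clock: 13.5
tool_pos: [0.6051, -0.1244, 0.0825]
eef_rot: [0.414, 0.91, -0.0, -0.0]
contact_force: [0.5, 0.0, -2.3]
opening: 0.339
clock: 13.8
tool_pos: [0.6051, -0.1243, 0.0806]
eef_rot: [0.414, 0.91, 0.0, -0.0]
contact_force: [0.5, -1.0, -2.3]
opening: 0.339
13.8 [ 0.60510322 -0.12432111  0.08058066] [ 0.45111098 -1.0455687  -2.28576438] [-0.121 -0.122  0.051] 29.823249099757195
```

View pics/s9.png

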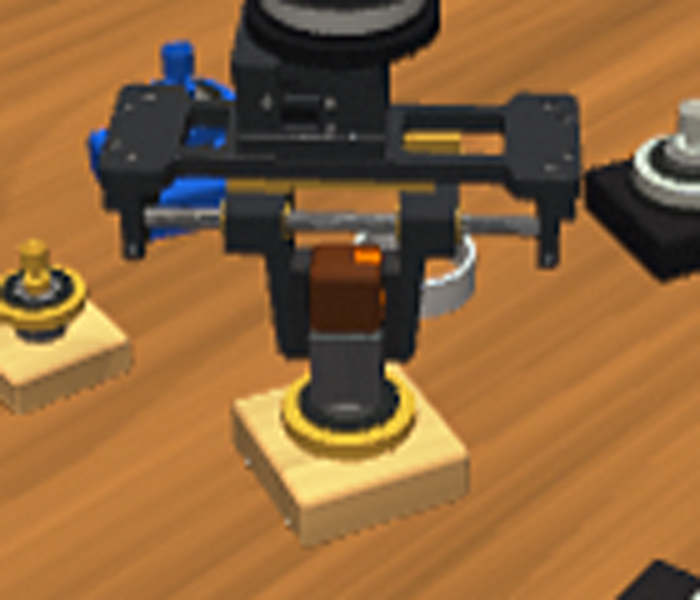

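The foot is just above the collar. Stepping 1 mm at a time now.

```bash
python3 -m inch '[[1,[0,0,0.1],0],[1,[0,0,0.1],0]]'; python3 -m inch '[[1,[0,0,0.1],0],[1,[0,0,0.1],0]]';python3 -m inch '[[1,[0,0,0.1],0],[1,[0,0,0.1],0]]'; python3 -m inch '[[1,[0,0,0.1],0],[1,[0,0,0.1],0]]'
```

```text
clock: 14.05
tool_pos: [0.6051, -0.1243, 0.0796]
eef_rot: [0.414, 0.91, 0.0, -0.0]
contact_force: [-0.3, -1.7, -1.5]
opening: 0.337
clock: 14.25
tool_pos: [0.6052, -0.1243, 0.0788]
eef_rot: [0.414, 0.91, 0.0, 0.0]
contact_force: [0.5, -0.2, 1.7]
opening: 0.339
clock: 14.45
tool_pos: [0.6052, -0.1243, 0.0778]
eef_rot: [0.414, 0.91, 0.0, 0.0]
contact_force: [-0.4, 0.2, 1.1]
opening: 0.337
clock: 14.65
tool_pos: [0.6052, -0.1243, 0.0767]
eef_rot: [0.414, 0.91, 0.0, 0.0]
contact_force: [0.4, -0.7, 2.0]
opening: 0.339
```

The collar was touched at TCP z ≈ 0.079, so home should be near 0.074.

```bash
python3 -m inch '[[1,[0,0,0.1],0],[1,[0,0,0.1],0]]'; python3 -m inch '[[1,[0,0,0.1],0],[1,[0,0,0.1],0]]';python3 -m inch '[[1,[0,0,0.05],0],[1,[0,0,0.05],0]]'; python3 -m inch '[[1,[0,0,0.05],0],[1,[0,0,0.05],0]]'
```

```text
clock: 14.85
tool_pos: [0.6052, -0.1243, 0.0757]
eef_rot: [0.414, 0.91, 0.0, 0.0]
contact_force: [0.5, -0.1, 1.1]
opening: 0.338
clock: 15.05
tool_pos: [0.6052, -0.1243, 0.0747]
eef_rot: [0.414, 0.91, 0.0, 0.0]
contact_force: [-0.0, -1.0, 2.6]
opening: 0.339
clock: 15.25
tool_pos: [0.6052, -0.1243, 0.0744]
eef_rot: [0.414, 0.91, 0.0, 0.0]
contact_force: [-0.3, -0.7, 3.9]
opening: 0.338
clock: 15.45
tool_pos: [0.6052, -0.1243, 0.0741]
eef_rot: [0.414, 0.91, 0.0, 0.0]
contact_force: [-2.4, -0.9, 5.7]
opening: 0.341
```

```bash
python3 -m inch '[[1,[0,0,0.05],0],[1,[0,0,0.05],0]]'; python3 -m inch '[[1,[0,0,0.05],0],[1,[0,0,0.05],0]]';python3 -m inch '[[1,[0,0,0],0],[1,[0,0,0],0]]'; python3 -c "
from h import *
s=r.get_state(); print(s['tool_pos'],s['contact_force'],s['moment'])"
```

```text
clock: 15.65
tool_pos: [0.6052, -0.1243, 0.0739]
eef_rot: [0.414, 0.91, 0.0, 0.0]
contact_force: [-2.8, -0.1, 8.7]
opening: 0.338
clock: 15.85
tool_pos: [0.6052, -0.1243, 0.0737]
eef_rot: [0.414, 0.91, -0.0, 0.0]
contact_force: [-2.3, 0.8, 11.5]
opening: 0.341
clock: 16.05
tool_pos: [0.6051, -0.1243, 0.0737]
eef_rot: [0.414, 0.91, 0.0, 0.0]
contact_force: [-1.8, 0.6, 10.1]
opening: 0.338
[ 0.60514553 -0.12427462  0.07374267] [-1.77341324  0.6141794  10.0880962 ] [-0.09752489  0.59571391 -0.09494663]
```

```bash
python3 -m inch '[[1,[0,0,0.05],0],[1,[0,0,0.05],0]]'; python3 -m inch '[[1,[0,0,0.05],0],[1,[0,0,0.05],0]]'; python3 -c "
from h import *
s=r.get_state(); print(s['tool_pos'],s['contact_force'],s['moment'],s['opening']*88)
im=viewer.snapshot('scene'); cv2.imwrite('pics/s10.png',cv2.resize(im[200:320,210:350],None,fx=5,fy=5,interpolation=cv2.INTER_CUBIC)[:,:,::-1])"
```

```text
clock: 16.25
tool_pos: [0.6052, -0.1243, 0.0736]
eef_rot: [0.414, 0.91, -0.0, 0.0]
contact_force: [-2.9, 0.2, 13.0]
opening: 0.34
clock: 16.45
tool_pos: [0.6052, -0.1243, 0.0734]
eef_rot: [0.414, 0.91, -0.0, 0.0]
contact_force: [-3.0, 0.3, 15.6]
opening: 0.338
[ 0.60520302 -0.12429679  0.07340836] [-2.97001868  0.27619728 15.64850052] [0.05837992 0.87751716 0.00847189] 29.748992138282354
```

View pics/s10.png

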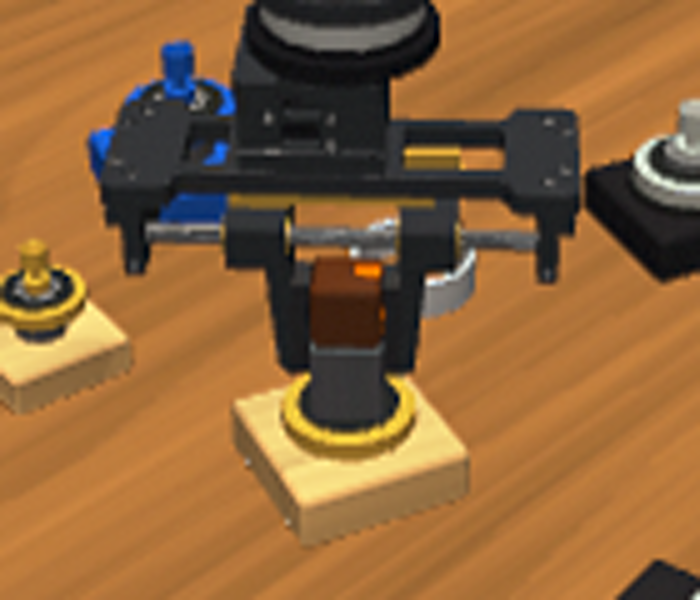

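The handle is firmly seated, stiff at about 15 N. I'll ease the push, then let the grip fade so the button springs out while the handle is still held down.

```bash
python3 -m inch '[[1,[0,0,-0.05],0],[1,[0,0,-0.07],0],[1,[0,0,-0.07],0]]'; python3 -m inch '[[1,[0,0,0],0],[1,[0,0,0],0],[1,[0,0,0],0]]' 10;  python3 -m inch '[[1,[0,0,0],0],[1,[0,0,0],0],[1,[0,0,0],0]]' 7; python3 -m inch '[[1,[0,0,0],0],[1,[0,0,0],0],[1,[0,0,0],0]]' 4
```

```text
clock: 16.8
tool_pos: [0.6052, -0.1243, 0.0736]
eef_rot: [0.414, 0.91, -0.0, 0.0]
contact_force: [-2.3, 0.4, 12.1]
opening: 0.335
clock: 17.1
tool_pos: [0.6059, -0.1237, 0.0735]
eef_rot: [0.414, 0.91, 0.001, 0.001]
contact_force: [-1.0, -0.0, 10.8]
opening: 0.366
clock: 17.4
tool_pos: [0.6067, -0.1231, 0.0735]
eef_rot: [0.413, 0.911, 0.001, 0.001]
contact_force: [0.2, 2.3, 8.3]
opening: 0.388
clock: 17.7
tool_pos: [0.6071, -0.1229, 0.0734]
eef_rot: [0.413, 0.911, 0.002, 0.002]
contact_force: [1.4, 2.4, 6.1]
opening: 0.411
```

The opening is 36.2 mm, so the button has sprung fully out. Now I'll open the jaws.

```bash
python3 -m inch '[[0.5,[0,0,-0.05],0],[0.4,[0,0,-0.1],0],[0.3,[0,0,-0.1],0],[0.2,[0,0,-0.1],0],[0.2,[0,0,-0.1],0]]' 10; python3 -c "
from h import *
s=r.get_state(); print(s['tool_pos'],s['contact_force'],s['moment'],s['opening']*88)
im=viewer.snapshot('wrist'); cv2.imwrite('pics/w11.png',cv2.resize(im[150:430,150:490],None,fx=2.2,fy=2.1)[:,:,::-1])
im=viewer.snapshot('scene'); cv2.imwrite('pics/s11.png',cv2.resize(im[200:320,210:350],None,fx=5,fy=5,interpolation=cv2.INTER_CUBIC)[:,:,::-1])"
```

```text
clock: 18.2
tool_pos: [0.6048, -0.1244, 0.0732]
eef_rot: [0.414, 0.91, -0.0, -0.0]
contact_force: [-0.5, 0.5, 0.6]
opening: 0.796
[ 0.60484572 -0.12438134  0.07315969] [-0.47870361  0.48712749  0.60622306] [-0.02992104  0.02029461  0.04497684] 70.08569670689248
```

View pics/w11.png

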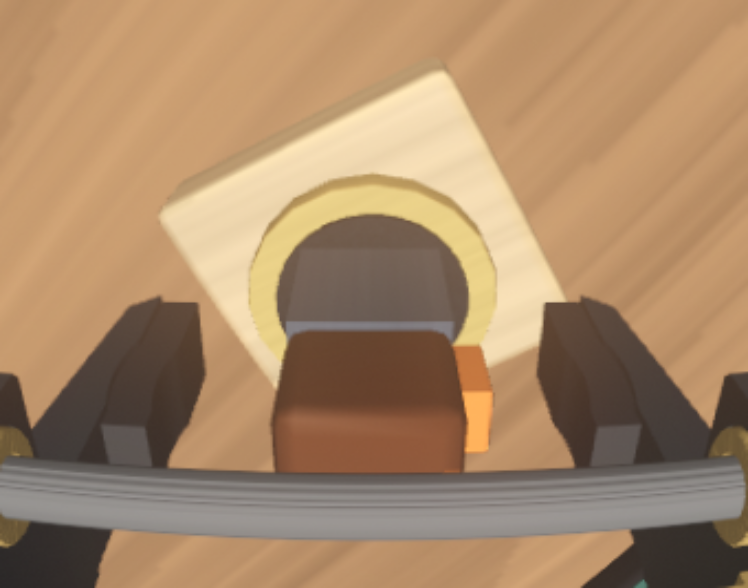

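View pics/s11.png

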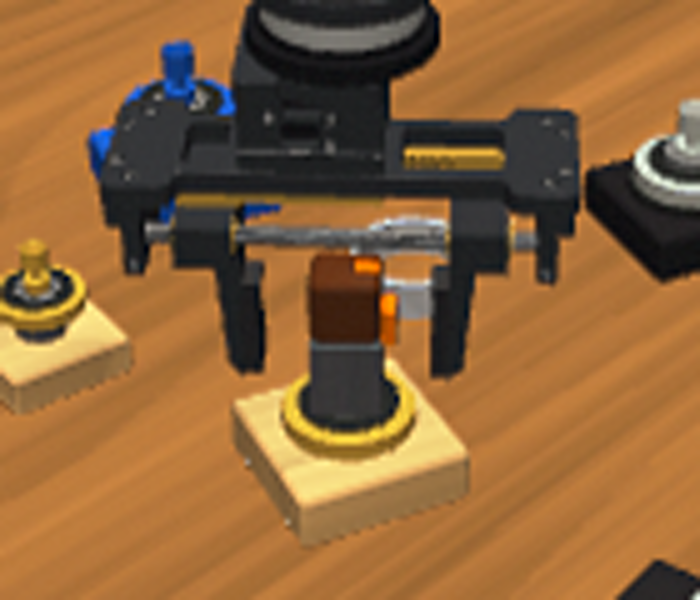

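The button stands about 6 mm proud, with the same ratio to the block (0.14) as when it was locked originally. I'll retreat straight up and make a last check.

```bash
python3 -m inch '[[0.1,[0,0,-1],0],[0,[0,0,-3],0],[0,[0,0,-6],0],[0,[0,0,-9],0],[0,[0,0,-12],0],[0,[-1,0,-15],0],[0,[-3,0,-16],0],[0,[-5,0,-16],0],[0,[-5.5,0,-16],0],[0,[-5.5,0,-16],0],[0,[-5.5,0,-16],0]]'; python3 -c "
from h import *
s=r.get_state(); print(s['tool_pos'],s['contact_force'],s['opening']*88)
im=viewer.snapshot('wrist'); cv2.imwrite('pics/w12.png',im[:,:,::-1])
im=viewer.snapshot('scene'); cv2.imwrite('pics/s12.png',im[:,:,::-1])
cv2.imwrite('pics/s12z.png',cv2.resize(im[200:320,210:350],None,fx=5,fy=5,interpolation=cv2.INTER_CUBIC)[:,:,::-1])"
```

```text
clock: 19.4
tool_pos: [0.6404, -0.1646, 0.233]
eef_rot: [0.413, 0.911, 0.0, -0.001]
contact_force: [-0.6, 0.2, -0.1]
opening: 1.002
[ 0.6404211  -0.16462385  0.2330013 ] [-0.61403352  0.22605986 -0.11638304] 88.15391853583328
```

View pics/w12.png

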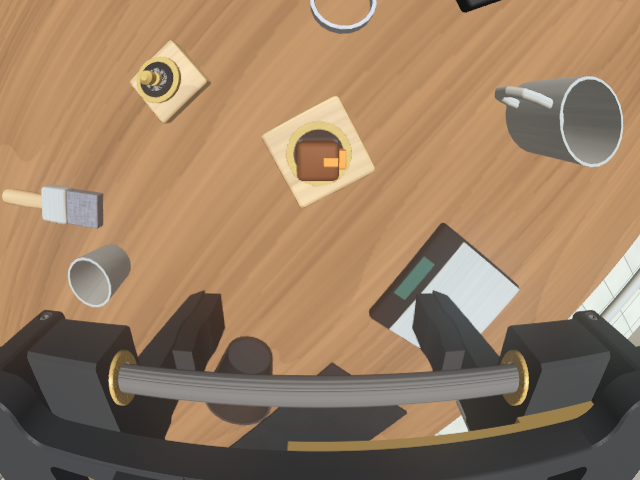

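View pics/s12.png

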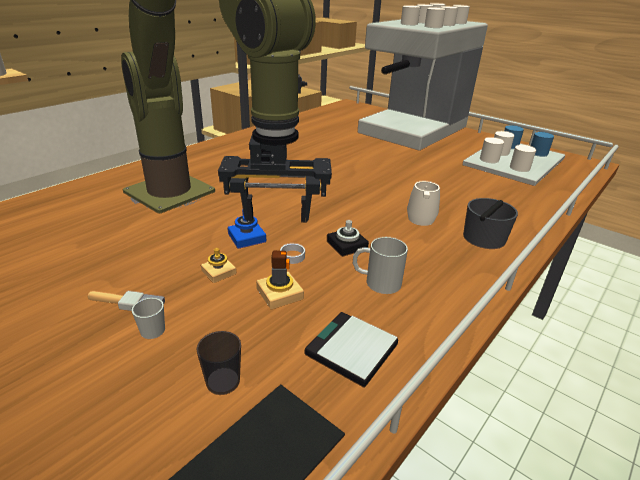

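The handle stands on the brass base at (320,157) in the wrist view, upright and with its button out. Everything else is where it was and the gripper is clear, so I'm handing in.

```bash
python3 -c "
from plant import r
print(r.finish_job())"
```

```text
the job is handed in; nothing more can be done
None
```

The handle is off the steel base and fitted on the brass base in the larger pale rest, and I handed the job in after about 19.5 s.

- **Removal:** I squeezed the button fully in (about 30 mm across the jaws, 35 N grip) and lifted. Measured forces stayed at or under about 7 N.
- **Fitting:** With the button still held, I lowered the handle onto the brass stud. It touched the collar at tool height z ≈ 0.079 m. It seated about 5 mm lower, where I pushed with up to about 16 N measured (roughly 18 N on the seat). I then eased off and let the grip fade.
- **Lock check:** With the jaws still lightly on it, the opening read 36.2 mm, against 36 mm for a fully out button. In the wrist picture the button stood as far out as when it was locked on the steel base.
- **Final pictures:** The handle is upright on the brass base, and the other things look where they were. The gripper is clear and the wrist force is near zero.
- **Not tested or in disagreement:** I did not tug the handle to prove the lock. The camera views differed by 1–2 mm on where the stud was, but the handle went on with almost no sideways force.

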